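# Hang and lock the load head on the abrasion tester

### The job

Pick up the chrome load head with the blue grip blade, hang it over the sprung spindle of the abrasion station so that its two slots straddle the brass cross-bar, and twist it clockwise (seen from above) until the bar drops into the locking notches, then let go of it. The bar's exact direction has to be felt for, so press only lightly: never push the head against the station with more than about 2 kg of force. Leave the other things on the bench where they are.

Things in the scene. Friction and masses are not known exactly. Their poses are not given: they have to be found in the camera images.
- head: Load head, loose, 0.3 to 0.55 kg, standing upright on the table on its sleeve's lower rim. Origin: centre of that rim; z up the axis. Steel sleeve (bore diameter 26.5, outer 44), open below, bore closed 48 above the origin; above it a chrome collar of diameter 60, 36 to 56 above the origin; a blue grip blade on top. Two equal L-shaped slots go through the sleeve wall; half a turn makes no difference.
- blade (a point): Centre of the head's blue grip blade, 74 above the head's origin. The blade is 46 long along the head's x, 14 thick along its y, and stands from 60 to 88 above the head's origin.
- entry (a point): Mouth of one slot in the sleeve's lower rim, at the head's +x, in line with the blade; the other is opposite, at -x. Each is 11 wide (the 6 wide bar goes in if within about 7 degrees, less if off-centre) with its roof 20 above the origin. From its top a channel, 10 to 20 above the origin, runs counter-clockwise (from above) round the sleeve, so the head is turned clockwise over the bar.
- notch (a point): Middle of the roof of one locking notch, 28 above the head's origin, 40 degrees counter-clockwise (from above) from the entry at +x. With the bar under it the head can drop 8 further. The channel ends there: the bar meets its end wall about 7 degrees past the notch's middle.
- station: Abrasion station, bolted to the table (origin at table height): dark round base of diameter 160, 22 high; cream pad of diameter 140, top at 30; steel hub of diameter 48, top at 42; in its centre the upright steel spindle, diameter 24 with a conical tip, top 98 above the origin. Origin: centre of the base's underside; z up; a red line on the pad marks +x.
- axis (a point): Point on the spindle's axis, level with the pad's top, 30 above the station's origin.
- barcentre (a point): Centre of the brass cross-bar through the spindle, 66 long, 6 wide, 6 high, 80 above the station's origin while not pressed down. The bar lies only roughly along the station's x: it is turned up to 43 degrees either way about the spindle's axis, which is not measured (this point's axes are the station's). It keeps its direction by stiff friction, 1.5 N m.
- locked (a point): Where the head's origin is when it hangs locked: on the axis, 55 above the station's origin. It is 83 above when its rim stands on the bar, 63 when the slot roofs rest on the bar in entry or channel. Spindle and bar are sprung: they stay up until about 7.5 N of downward push, then yield 1 mm per 1.5 N for 10 mm to a hard stop.
- spool: Bystander: spare chrome spool weight, diameter 60, height 62; origin under its centre.
- jar: Bystander: clear jar with a lid, diameter 56, height 70; origin under its centre.
- specring: Bystander: flat brass ring, outer diameter 64, height 12; origin under its centre.
- bottle: Bystander: white bottle with a red cap, diameter 52, height 130; origin under its centre.
- cup: Bystander: grey cup, diameter 72, height 70; origin under its centre.
- brush: Bystander: brush with a wooden handle, 170 long, lying flat.
Things that resemble listed ones, but are neither listed nor needed, are in the scene too. What is shaped like the station but pink or purple is not meant.

How it is judged:
By the outcome, as a careful person would: the job done as asked, in the order asked, and still so for the second after the job is handed in, with the robot touching nothing.
It also fails if it takes over 72 s, if anything falls off the work surface, if the arm or the gripper's body presses on something with over 40 N, if the wrist force passes 120 N, or if a joint passes its speed limit or range.

### The arm

A 7-joint arm with a two-finger parallel gripper is mounted at the origin on the work surface. World frame = base frame: x ahead of the robot, y to its left, z up, the work surface at z = 0. Lengths are in m, angles in rad, forces in N, time in s.
With the tool pointing down it reaches from about 0.35 to 0.9 m from the base axis. Payload 19.9 kg.
Tool frame: the origin (TCP) lies between the finger pads; the fingertips stand 19 mm ahead of it and the grasp point (between the pads) is the TCP; z points along the fingers, y is the line along which they close (so a half turn about z gives the same grasp; the last joint's range is limited). The gripper opens to 94 mm and grips with 3 to 60 N. Pads are 16 mm wide; open, the fingers measure 119 mm over their backs; the gripper's body (75 mm by 177 mm) begins 78 mm behind the grasp point.
Start: joints at [-1.264, 0.417, -0.01, 1.614, 0.005, 1.111, -0.053], TCP at [0.214, 0.587, 0.224] pointing down, gripper open.
Joint ranges: [-2.81, 2.81], [-0.39, 2.02], [-1.27, 1.25], [0.06, 2.57], [-1.19, 4.33], [0.19, 2], [-2.82, 2.82]. Speed limits (rad/s): [1.89, 1.89, 2.39, 2.39, 3.01, 3.01, 3.01].

### API

Orientations are given as a 3x3 rotation matrix whose columns are the frame's x, y, z axes.
In Python, from rig import robot gives the robot as it stands. Calls block until the motion is done:
- robot.move_ptp(position, orientation): joint-space move of the TCP to a pose.
- robot.move_linear(position, velocity=0.15, frame=None, threshold=None): straight line of the TCP; frame=None keeps the orientation; velocity is the mean speed in m/s. With threshold (N) it stops when the force on the tool has changed by that much, and returns True; else False.
- robot.goto_joints(angles): joint-space move.
- robot.gripper_to(opening): finger opening in m; the grip force is fixed at half the most; returns when the fingers have stopped.
- robot.pause(seconds).
- robot.ik(position, orientation): joint angles nearest the present ones, or None.
- robot.get_state(): the state.
- robot.grab_frame(name): name is "scene" or "top"; returns the picture (384x512x3 uint8, red, green, blue); there is no depth.
- robot.camera_info(name): a dict with "fx", "fy", "cx", "cy" (pixels), "rvec" (rotation vector, rad) and "tvec" (3), from world to camera coordinates, as OpenCV has them. Camera axes: x right, y down, z forward; pixel columns grow to the right and rows downward; lengths in m; the calibration is good to about 2 mm. A picture is of the moment at which its call begins. camera_info takes no time and is no camera call.
A pose or a line that the arm cannot do raises robot.PlanningError and nothing moves.
- robot.sign_off(): hands the job in; it is judged then, once.
The state is a dict: "time": time; "qpos": joint angles; "joint_vel": joint speeds; "effort": joint torques, N m; "ee_pos": TCP position; "tool_rot": TCP orientation; "force": force on the tool from outside, world axes, zero at the start; "moment": the same for the moment, N m; "opening": finger opening in m; "grasp_force": force on a finger pad.
Only numpy, scipy, OpenCV 4.12 (cv2) and the standard library are available. Lean on these libraries where they do the work, as an engineer would, in place of code of your own. Each camera call takes 0.05 s, during which the arm holds its last target. There are 200 camera calls.

## Working session

There is one attempt and no reset: what is moved stays moved. The work goes in short steps, each a Python script; the robot and the scene stay as the last script left them, time stands still between calls to the robot, and variables do not carry over. Pictures are saved under pics/ and viewed, at most 10 in all, crops included, and the job is handed in when it is done.

```bash
mkdir -p pics; ls
python3 - <<'E'
from rig import robot
import cv2,pickle
for n in("scene","top"):
    f=robot.grab_frame(n); cv2.imwrite(f"pics/{n}0.png",f[...,::-1])
    print(n,robot.camera_info(n))
s=robot.get_state();print(s['time'],s['force'],s['opening'])
E
```

```text
pics
scene {'fx': 430.6264809090588, 'fy': 430.6264809090588, 'cx': 255.0440322957991, 'cy': 191.44066844017257, 'rvec': array([ 2.26416243,  0.83944686, -0.34634579]), 'tvec': array([-0.34156976, -0.15321952,  1.41223729])}
top {'fx': 455.52131436072375, 'fy': 455.52131436072375, 'cx': 264.6247379750521, 'cy': 198.22786726283135, 'rvec': array([ 2.16021395, -2.09803923,  0.16982153]), 'tvec': array([-0.02305234,  0.48121526,  1.18907151])}
0.1 [ 0.45445908 -0.57585608  0.52820779] 0.09396189599172533
```

View pics/scene0.png

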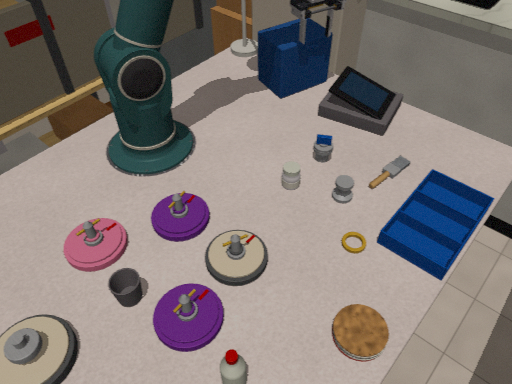

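View pics/top0.png

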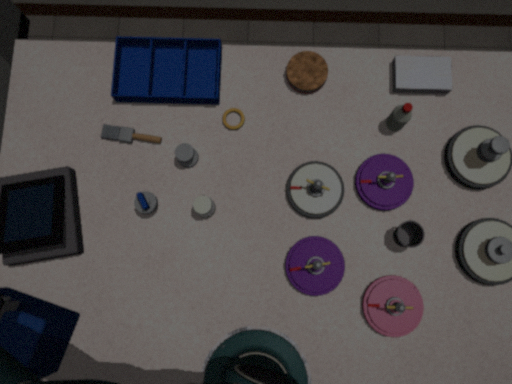

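The top view shows the station at about (316,188) with the red line pointing left, and the head with its blue blade at (145,202). The scene view shows them at (236,255) and (323,148). Next I'll take measurements.

```bash
cat > h.py <<'E'
import numpy as np,cv2
from rig import robot
def cam(n):
    c=robot.camera_info(n);R=cv2.Rodrigues(c['rvec'])[0]
    K=np.array([[c['fx'],0,c['cx']],[0,c['fy'],c['cy']],[0,0,1]]);return K,R,c['tvec']
def ray(n,uv):
    K,R,t=cam(n);d=R.T@np.linalg.solve(K,[uv[0],uv[1],1]);return -R.T@t,d
def onz(n,uv,z):
    o,d=ray(n,uv);return o+d*(z-o[2])/d[2]
def px(n,p):
    K,R,t=cam(n);q=K@(R@np.asarray(p,float)+t);return q[:2]/q[2]
def mask(f,lo,hi,box=None):
    m=cv2.inRange(cv2.cvtColor(f,cv2.COLOR_RGB2HSV),lo,hi)
    if box:
        k=np.zeros_like(m);x0,y0,x1,y1=box;k[y0:y1,x0:x1]=255;m&=k
    return m
def biggest(m):
    c=max(cv2.findContours(m,cv2.RETR_EXTERNAL,cv2.CHAIN_APPROX_NONE)[0],key=cv2.contourArea);return c[:,0,:]
def rot(yaw): # tool down, tool y axis (closing) at world angle yaw
    y=np.array([np.cos(yaw),np.sin(yaw),0]);z=np.array([0,0,-1.]);return np.column_stack([np.cross(y,z),y,z])
E
python3 - <<'E'
from h import *
fs=cv2.imread('pics/scene0.png')[...,::-1].copy();ft=cv2.imread('pics/top0.png')[...,::-1].copy()
crops=[(ft,286,158,64),(ft,116,172,64),(fs,201,222,72),(fs,290,115,72)]
im=np.vstack([np.hstack([cv2.resize(f[y:y+s,x:x+s],(300,300),interpolation=cv2.INTER_CUBIC) for f,x,y,s in r]) for r in (crops[:2],crops[2:])])
cv2.imwrite('pics/crops.png',im[...,::-1])
for n,f,bs,bh in(('top',ft,(286,158,348,220),(130,180,165,220)),('scene',fs,(200,225,272,290),(308,125,340,165))):
    m=mask(f,(8,15,90),(35,110,255),bs); c=biggest(m); h=cv2.convexHull(c)
    P=np.array([onz(n,p[0],.03)[:2] for p in h]);(x,y),r=cv2.minEnclosingCircle((P*1000).astype(np.float32))
    e=cv2.fitEllipse((P*1000).astype(np.float32)); print(n,'pad',x,y,r,e)
    m=mask(f,(0,150,80),(6,255,255),bs)|mask(f,(174,150,80),(180,255,255),bs)
    q=np.argwhere(m)[:,::-1];print(' red',len(q),onz(n,q.mean(0),.03)[:2])
    m=mask(f,(8,120,80),(30,255,255),bs);q=np.argwhere(m)[:,::-1]
    W=np.array([onz(n,p,.08)[:2] for p in q]);d=np.linalg.svd(W-W.mean(0))[2][0];print(' brass',len(q),W.mean(0),np.degrees(np.arctan2(d[1],d[0])),np.ptp(W@d))
    m=mask(f,(100,130,30),(125,255,255),bh);c=biggest(m);print(' blade px',c.mean(0),len(c),[ (np.round(onz(n,p,.088)[:2],4)) for p in cv2.boxPoints(cv2.minAreaRect(c))])
E
```

```text
top pad 519.6951904296875 -186.87998962402344 94.79515075683594 ((539.5428466796875, -188.7638702392578), (109.36518096923828, 258.5904846191406), 94.090576171875)
 red 11 [ 0.5158799  -0.08846459]
 brass 2 [ 0.514208   -0.14960996] -110.72254283736476 0.04217680037356471
 blade px [142.25 200.5 ] 36 [array([0.4746, 0.3264]), array([0.4819, 0.3134]), array([0.4425, 0.2907]), array([0.4353, 0.3037])]
scene pad 526.5119018554688 -149.54550170898438 125.87712097167969 ((528.72998046875, -144.66905212402344), (241.87535095214844, 250.91810607910156), 109.59359741210938)
 red 29 [ 0.51592259 -0.09253824]
 brass 44 [ 0.51520917 -0.15001835] -111.39502680919138 0.06444484131070126
 blade px [323.88095238 139.38095238] 42 [array([0.4621, 0.2668]), array([0.4403, 0.302 ]), array([0.4765, 0.3238]), array([0.4974, 0.2883])]
```

View pics/crops.png

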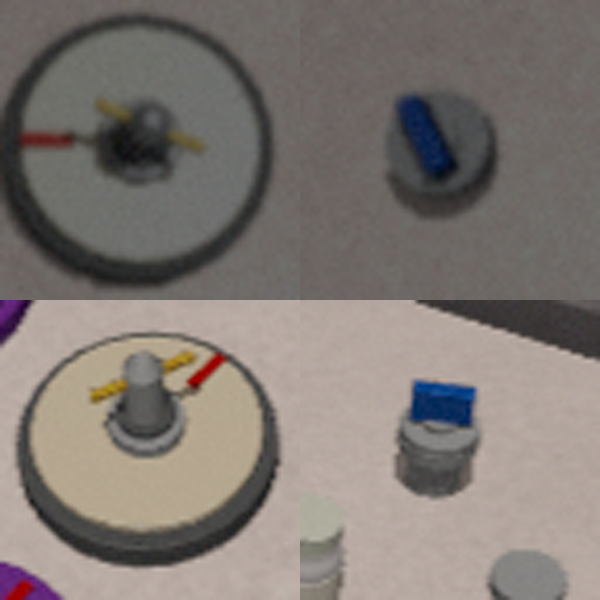

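The crops show the bar clearly, about 20–25° off the red line. The blade lies at roughly 30° in world yaw. I'll get a better pad centre, bar ends and blade edges.

Run:
```python
from h import *
fs=cv2.imread('pics/scene0.png')[...,::-1].copy();ft=cv2.imread('pics/top0.png')[...,::-1].copy()
for n,f,seed,tol in(('top',ft,(310,205),10),('scene',fs,(236,270),12)):
    g=cv2.medianBlur(f,3);m=np.zeros((386,514),np.uint8)
    cv2.floodFill(g,m,seed,(0,0,0),(tol,)*3,(tol,)*3,4|cv2.FLOODFILL_MASK_ONLY|cv2.FLOODFILL_FIXED_RANGE|(255<<8))
    h=cv2.convexHull(biggest(m[1:-1,1:-1]))
    P=np.array([onz(n,p[0],.03)[:2] for p in h])*1000
    print(n,'pad ellipse',cv2.fitEllipse(P.astype(np.float32)))
t=lambda x,y:(286+x/300*64-.5,158+y/300*64-.5); t2=lambda x,y:(116+x/300*64-.5,172+(y)/300*64-.5)
s=lambda x,y:(201+x/300*72-.5,222+(y-300)/300*72-.5); s2=lambda x,y:(290+(x-300)/300*72-.5,115+(y-300)/300*72-.5)
def rep(l,n,a,b,z):
    A=onz(n,a,z)[:2];B=onz(n,b,z)[:2];d=B-A;print(l,n,(A+B)/2,'len',np.hypot(*d),'ang',np.degrees(np.arctan2(d[1],d[0]))%180)
rep('bar','top',t(97,103),t(204,148),.083); rep('bar','scene',s(92,393),s(195,358),.082)
rep('blade','top',t2(107,98),t2(145,172),.088)
rep('bladeTopBackEdge','scene',s2(414,381),s2(476,386),.088); rep('bladeTopFrontEdge','scene',s2(412,386),s2(475,392),.088)
print('tip',onz('top',t(150,115),.098)[:2],onz('scene',s(143,360),.096)[:2])
print('collar front? head circle top',onz('top',t2(143,147),.056)[:2])
```

```text
top pad ellipse ((515.863037109375, -147.00921630859375), (132.70693969726562, 133.64134216308594), 156.32192993164062)
scene pad ellipse ((516.3322143554688, -147.69903564453125), (133.32127380371094, 141.45980834960938), 42.93388366699219)
bar top [ 0.51548466 -0.14689817] len 0.06451451894403441 ang 68.23819812595242
bar scene [ 0.51722416 -0.14783651] len 0.06401677962491947 ang 63.70695901874932
blade top [0.4591481  0.30759763] len 0.0474897256053904 ang 30.6176124043713
bladeTopBackEdge scene [0.45781052 0.31419373] len 0.04466582288198605 ang 32.885343543943094
bladeTopFrontEdge scene [0.46053911 0.3083357 ] len 0.04528515616407238 ang 31.593901462017214
tip [ 0.518286   -0.14503463] [ 0.51697934 -0.1474354 ]
collar front? head circle top [0.45749423 0.30645332]
```

Run:
```python
from h import *
s=robot.get_state();y=s['tool_rot'][:,1];print('yaw now',np.degrees(np.arctan2(y[1],y[0])))
for k in(121,-59):
    print(k,robot.ik([.4588,.308,.2],rot(np.radians(k))))
for k in(157,117,105,-23,-63,-75):
    print(k,robot.ik([.5163,-.1473,.2],rot(np.radians(k))))
p=[.4588,.308,.16];R=rot(np.radians(min((121,-59),key=lambda k:abs((k-np.degrees(np.arctan2(y[1],y[0]))+180)%360-180))))
robot.move_ptp(p,R)
f=robot.grab_frame('top');cv2.imwrite('pics/t1.png',f[...,::-1])
hit=robot.move_linear([.4588,.308,.081],velocity=.1,threshold=8)
s=robot.get_state();print(hit,s['ee_pos'],s['force'],s['time'],s['qpos'])
robot.gripper_to(0.0);s=robot.get_state();print(s['opening'],s['grasp_force'],s['ee_pos'],s['force'],s['moment'])
robot.move_linear([.4588,.308,.30],velocity=.15);robot.pause(.3)
s=robot.get_state();print(s['opening'],s['grasp_force'],s['ee_pos'],s['force'],s['moment'],s['time'])
a=robot.grab_frame('scene');b=robot.grab_frame('top')
cv2.imwrite('pics/s2.png',a[...,::-1]);cv2.imwrite('pics/t2.png',b[...,::-1])
u=px('scene',s['ee_pos']).astype(int);v=px('top',s['ee_pos']).astype(int);print(u,v)
C=lambda f,c:cv2.resize(f[max(c[1]-50,0):c[1]+50,max(c[0]-50,0):c[0]+50],(400,400),interpolation=cv2.INTER_CUBIC)
cv2.imwrite('pics/c2.png',np.hstack([C(a,u),C(b,v)])[...,::-1])
```

```text
yaw now 70.01669797399374
121 [-6.45615100e-01  3.14129938e-01 -1.54616498e-03  1.82196320e+00
  5.65763931e-04  1.00549994e+00  1.46445973e+00]
-59 [-1.06885465  0.34579413  0.5204523   1.83606255 -0.20015593  1.01169111
 -1.49686137]
157 [ 1.06007181  0.49664293 -1.0819451   1.83382939  0.4888986   1.11000055
  2.54125602]
117 [-0.37594216  0.35433986  0.73442012  1.87846806 -0.27765009  1.01282958
  2.51850918]
105 [-0.39364162  0.36009488  0.75815393  1.87894322 -0.28922829  1.01497301
  2.31983855]
-23 [-0.54088545  0.42835422  0.96855261  1.88260906 -0.40721305  1.04369928
  0.19499189]
-63 [-0.55304639  0.43631569  0.98745264  1.88288699 -0.41941989  1.04741028
 -0.49192207]
-75 [-0.55561072  0.43805879  0.99148112  1.88294508 -0.42206121  1.04823213
 -0.69893654]
False [0.4591099  0.30823931 0.08152493] [-0.23360057 -0.93576741 -0.0162056 ] 2.5 [-0.63517086  0.47110505 -0.01460559  1.90870373  0.00961936  0.76100058
  1.45669291]
0.01378713468530215 32.73131185560487 [0.45909637 0.30820028 0.08133762] [-0.40617921 -0.78427929  5.82604491] [0.00737049 0.04709744 0.0309637 ]
0.014198853780909704 32.18766069257981 [0.45875743 0.30797914 0.29979397] [-0.36165996  0.41016468 -4.64056078] [ 0.04162443 -0.01360125  0.02241015] 5.6083
[331  73] [115 184]
```

View pics/c2.png

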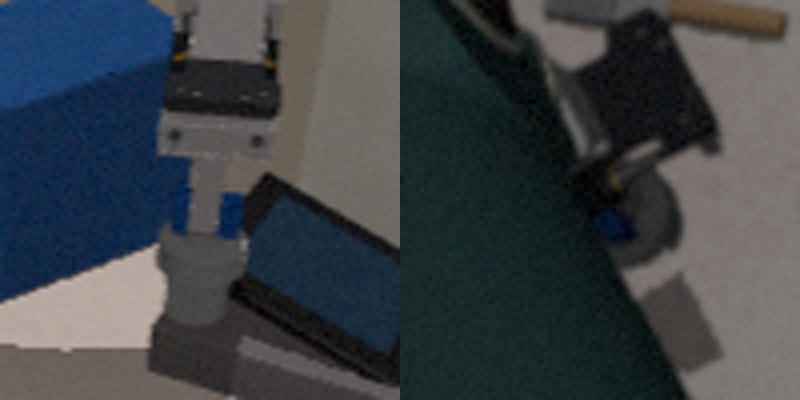

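The head is held centrally: the blade centre at x≈208 matches the finger centre at x≈209. It weighs about 0.47 kg. Next I'll carry it above the station.

Run:
```python
from h import *
R=rot(np.radians(-23));c=[.5163,-.1473]
robot.move_ptp(c+[.30],R);robot.move_linear(c+[.195],velocity=.15);robot.pause(.4)
s=robot.get_state();y=s['tool_rot'][:,1];print(s['ee_pos'],np.degrees(np.arctan2(y[1],y[0])),s['force'],s['moment'],s['opening'],s['time'],s['qpos'])
a=robot.grab_frame('scene');b=robot.grab_frame('top')
cv2.imwrite('pics/s3.png',a[...,::-1])
u=(px('scene',[*c,.11])).astype(int);v=px('top',[*c,.11]).astype(int);print(u,v)
C=lambda f,c:cv2.resize(f[c[1]-40:c[1]+40,c[0]-40:c[0]+40],(400,400),interpolation=cv2.INTER_CUBIC)
cv2.imwrite('pics/c3.png',np.hstack([C(a,u),C(b,v)])[...,::-1])
```

```text
[ 0.51637913 -0.1472902   0.19523083] -22.99818298173167 [-0.09390406  0.1928926  -4.0191906 ] [-0.03704678  0.04989784  0.00063326] 0.013790380363549693 8.6417 [-0.20404467  0.3207129   0.51422161  1.87834958 -0.18678098  0.9894254
 -0.00996375]
[234 232] [318 181]
```

View pics/c3.png

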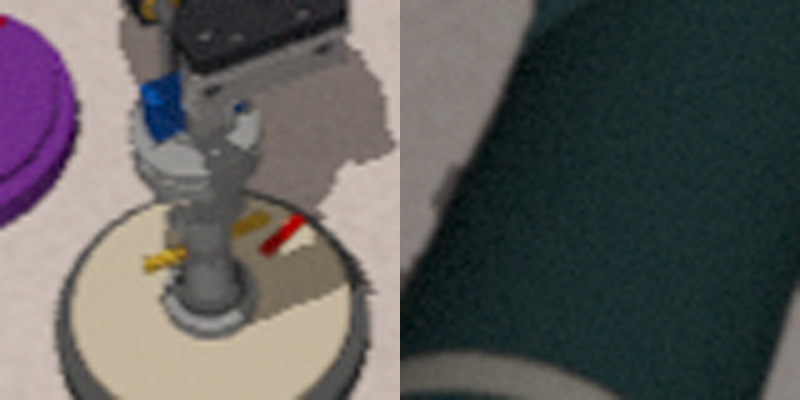

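Run:
```python
from h import *
u=np.array([234,232])
for z in(.042,.098,.17,.174):print(z,(px('scene',[.5163,-.1473,z])-u+40.5)*5)
for d in((.005,0),(0,.005)):print(d,(px('scene',[.5163+d[0],-.1473+d[1],.17])-u+40.5)*5)
a=cv2.imread('pics/s3.png');c=a[u[1]-40:u[1]+15,u[0]-25:u[0]+30];cv2.imwrite('pics/c4.png',cv2.resize(c,(550,550),interpolation=cv2.INTER_CUBIC))
```

```text
0.042 [210.59290894 287.37353322]
0.098 [205.56467968 218.54162219]
0.17 [198.48400271 121.61355827]
0.174 [198.06831721 115.92319967]
(0.005, 0) [206.56545346 127.0991933 ]
(0, 0.005) [205.95889733 115.20592835]
```

View pics/c4.png

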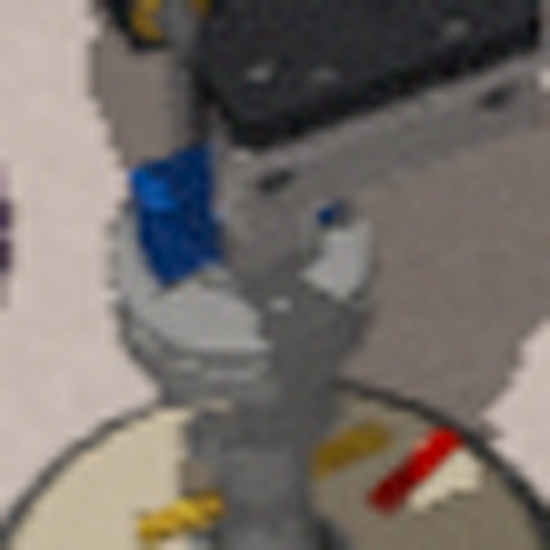

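Perspective explains the apparent offset: the collar centre (x≈198) and hub (x≈210) both match the projected axis, and the slot faces the bar. I'll lower it gently.

Run:
```python
from h import *
f0=robot.get_state()['force']
hit=robot.move_linear([.5163,-.1473,.140],velocity=.025,threshold=4)
robot.pause(.2)
s=robot.get_state();print(hit,s['ee_pos'],s['force']-f0,s['moment'],s['time'],s['opening'])
```

```text
True [ 0.51641828 -0.14694665  0.14380238] [ 1.27726304 -0.6075021   7.75188801] [-0.28645641 -0.45566894 -0.05933738] 10.75 0.013848463269537144
```

It stopped at TCP z = 0.1438, so the rim is 63 mm up and the slot roofs are resting on the bar. Next I'll twist clockwise with a light preload.

Run:
```python
from h import *
for k in range(-27,-60,-4):
    robot.move_linear([.5163,-.1473,.1435],velocity=.02,frame=rot(np.radians(k)))
    s=robot.get_state();y=s['tool_rot'][:,1]
    print(k,round(np.degrees(np.arctan2(y[1],y[0])),1),s['ee_pos'].round(4),(s['force']+[0.09,-.19,4.02]).round(1),s['moment'].round(2),s['time'])
    if abs(s['moment'][2])>.8 or s['force'][2]>10: break
```

```text
-27 -26.9 [ 0.5164 -0.1471  0.1436] [2.1 1.7 8.7] [ 0.47 -0.39 -0.05] 11.0
-31 -30.8 [ 0.5165 -0.1471  0.1435] [1.6 2.9 9.3] [ 0.69 -0.38 -0.09] 11.25
-35 -34.8 [ 0.5164 -0.1471  0.1435] [2.3 3.5 8.3] [ 0.9  -0.54 -0.06] 11.5
-39 -38.8 [ 0.5164 -0.1471  0.1435] [2.3 4.1 9.4] [ 1.14 -0.61 -0.08] 11.75
-43 -42.8 [ 0.5165 -0.1471  0.1435] [3.5 3.6 8.2] [ 1.19 -0.73 -0.02] 12.0
-47 -46.8 [ 0.5165 -0.1472  0.1436] [3.7 3.5 8.3] [ 1.14 -0.78 -0.04] 12.25
-51 -50.8 [ 0.5165 -0.1471  0.1435] [3.3 3.5 8.5] [ 1.22 -0.84  0.08] 12.5
-55 -54.8 [ 0.5164 -0.1472  0.1435] [2.8 3.2 7.9] [ 1.16 -0.89 -0.01] 12.75
-59 -58.9 [ 0.5164 -0.1473  0.1434] [5.3 2.4 4.7] [ 0.94 -1.14  0.04] 13.0
```

Run:
```python
from h import *
for k in range(-60,-76,-1):
    robot.move_linear([.5163,-.1473,.1435],velocity=.02,frame=rot(np.radians(k)))
    s=robot.get_state();y=s['tool_rot'][:,1];f=s['force']+[0.09,-.19,4.02]
    print(k,round(np.degrees(np.arctan2(y[1],y[0])),1),s['ee_pos'].round(4),f.round(1),s['moment'].round(2),s['opening'],s['time'])
    if abs(s['moment'][2])>.6 or f[2]<2.5 or f[2]>14: break
```

```text
-60 -59.8 [ 0.5164 -0.1473  0.1434] [5.2 3.  4.4] [ 0.94 -1.21  0.01] 0.01392494911877766 13.25
-61 -60.8 [ 0.5164 -0.1474  0.1433] [6.3 1.9 1.3] [ 0.68 -1.46  0.01] 0.013647760659486374 13.5
```

Vertical force has vanished, so the bar is under the notches. I'll lower it.

Run:
```python
from h import *
def rep(k):
    s=robot.get_state();y=s['tool_rot'][:,1];f=s['force']+[0.09,-.19,4.02]
    print(k,round(np.degrees(np.arctan2(y[1],y[0])),1),s['ee_pos'].round(4),f.round(1),s['moment'].round(2),s['opening'],s['time']);return s
hit=robot.move_linear([.5163,-.1473,.1345],velocity=.01,frame=rot(np.radians(-61.5)),threshold=7)
s=rep(hit)
```

```text
True -61.3 [ 0.517  -0.1475  0.1354] [ 0.8 -0.2  8.9] [-0.2   0.05 -0.04] 0.013808066704312855 14.2833
```

It dropped the full 8 mm, so the head is locked. I'll ease off, release and retreat.

Run:
```python
from h import *
s=robot.get_state();p=s['ee_pos']
robot.move_linear([p[0],p[1],.1362],velocity=.01);print(robot.get_state()['force'])
robot.gripper_to(.06);robot.move_linear([p[0],p[1],.30],velocity=.12)
robot.move_ptp([.42,.15,.32],rot(np.radians(-20)));robot.pause(.5)
s=robot.get_state();print(s['force'],s['time'])
a=robot.grab_frame('scene');b=robot.grab_frame('top')
C=lambda f,x,y:cv2.resize(f[y:y+80,x:x+80],(400,400),interpolation=cv2.INTER_CUBIC)
cv2.imwrite('pics/c5.png',np.hstack([C(a,195,190),C(b,276,148)])[...,::-1])
m=mask(b,(100,130,30),(125,255,255),(290,150,345,215))
try:
    P=biggest(m);Q=cv2.boxPoints(cv2.minAreaRect(P));print([onz('top',q,.143)[:2].round(4) for q in Q])
except Exception as e:print(e)
```

```text
[0.21987952 0.99411419 3.56253241]
[ 0.76253213 -0.13726082 -0.45902025] 18.6
[array([ 0.5273, -0.129 ]), array([ 0.5345, -0.1409]), array([ 0.4973, -0.1618]), array([ 0.4902, -0.1498])]
```

View pics/c5.png

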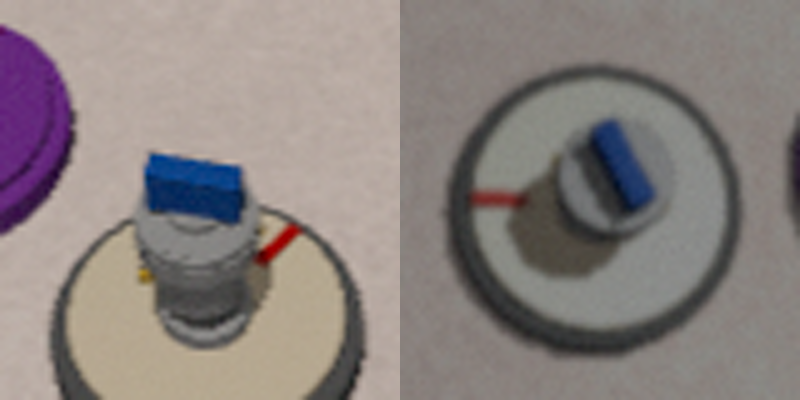

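The picture shows the head upright on the spindle axis with the blade at about 29°. The bar ends show at the sleeve, and the gripper is clear.

```bash
python3 -c "
from rig import robot
print(robot.sign_off())"
```

```text
the job is handed in; nothing more can be done
None
```

The load head hangs locked on the abrasion station's spindle, twisted clockwise until it dropped the full 8 mm into the notches and then let go. Measured contact force stayed around 9 N, under the 2 kg limit, and the job was handed in at about 19 s with no other items touched.

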